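Open the child-safe box with the two-stage catch

TASK

The white box on the worktop, where the scissors are kept out of children's reach, is shut with a two-stage catch. Slide the safety tab gently to the left until you feel it meet its end stop (how far that is differs from box to box, and forcing it against the stop breaks it), then lift the latch right over towards you while the lid is still down, and then swing the lid open until it stands about upright. Leave the things round the box where they are.

Things in the scene. Friction and masses are not known exactly. Their poses are not given: they have to be found in the camera images.
- safe_box: White plastic box fixed to the worktop, 140 (x) x 280 (y) x 83 mm high, lid shut. Origin: centre of its underside; x points from its front to its back (away from the robot at yaw 0), y to its left, z up. On its front sits the catch housing, top 85 mm above the worktop, spanning x -110 to -70 and y -132 to +48 mm. The moving parts of the catch are bare steel.
- tab_grip (a point): Safety tab: upright steel thumb piece on the housing, between the latch and the lid tongue; 12 mm thick along the box's y, 24 mm along x, from 89 to 113 mm above the worktop. This point is on its centre line, 102 mm above the worktop. It slides only along the box's y; it starts 0 to 3 mm from its right-hand end and unlocks towards the box's +y (left).
- safety_tab: The same tab; origin under its foot (30 x 26 x 4 mm), 85.5 mm above the worktop. Slides with about 3 N, stays where left (no spring). Its hidden bolt meets the end stop 11 to 40 mm from where the tab starts; the distance is hidden. Only in the last 2 mm before the stop is the latch free; short of that it lifts no more than about 0.15 rad.
- bolt_stop: The end stop, a rubber buffer hidden in the housing, that the tab's bolt runs against: never seen or touched, it gives about 1 mm for every 8 N. The tab breaks if pressed against it with over 25 N.
- latch (a joint): Angle of the latch (rad): 0 = down over the edge of the lid, grows as it is lifted up and over towards the front of the box, up to 2.0. Stays where it is left; needs about 2 N at its fin.
- latch_fin (a point): Centre of the upright fin on the latch lever's free end: 12 mm thick along the box's y, 26 mm along x, from 93 to 124 mm above the worktop when down (this point: 112 mm). It can be pinched across its thickness from above and turns freely between the fingers. The lever beneath it is 16 mm wide; lid top at 83.5 mm.
- latch_hinge (a point): Point on the latch's hinge axis, 90 mm above the worktop; the axis runs along the box's y. The fin's centre is 52 mm behind it (box +x) and 22 mm above it when the latch is down.
- lid (a joint): Angle of the lid (rad): 0 = shut, grows as the front edge rises, up to 1.75. A stiff hinge: the lid stays where it is left; needs about 3 N at its tongue. Held shut while the latch is down.
- lid_grip (a point): Centre of the steel tongue that sticks out 38 mm from the lid's front edge, left of the catch: 12 mm thick along the box's y, 22 mm high (75 to 97 mm above the worktop when shut). This point is 86 mm above the worktop, 20 mm before the lid's edge. Free space under it. It can be pinched across its thickness from above and turns between the fingers.
- lid_hinge (a point): Point on the lid's hinge axis (along the box's y) at the box's back, 75.5 mm above the worktop, level along y with the tongue; the tongue's point is 160 mm in front of it and 10 mm above it when shut.
- lemon: Lemon, 71 mm long, lying beside the box; a bystander. Origin: its underside.
- spice_jar: Spice jar with black cap, 41 mm across, 105 mm high, beside the box; a bystander.
- egg_shaker: White egg-shaped shaker, 48 mm across, 60 mm high, beside the box; a bystander.
- timer: Round twist timer, green over steel, 60 mm across, 42 mm high, beside the box; a bystander.
- mug: Brown mug, 98 mm high, to the right; a bystander.
- coffee_jar: Clip-top glass jar with brown contents, 114 mm high, to the right; a bystander.
- tea_caddy: Grey tin with knobbed lid, 110 mm high, to the left; a bystander.
- mill: Wooden pepper mill, 170 mm high, to the left; a bystander.

How it is judged:
By the outcome, as a careful person would: the job done as asked, in the order asked, and still so for the second after the job is handed in, with the robot touching nothing.
It also fails if it takes over 58 s, if anything falls off the work surface, if the arm or the gripper's body presses on something with over 40 N, if the wrist force passes 120 N, or if a joint passes its speed limit or range.

ROBOT

A 6-joint arm with a two-finger parallel gripper is mounted at the origin on a cart in front of the work surface, level with it; the furniture and walls round the work are solid. World frame = base frame: x ahead of the robot, y to its left, z up, the work surface at z = 0. Lengths are in mm, angles in rad, forces in N, time in s.
With the tool pointing down it reaches from about 275 to 1000 mm from the base axis. Payload 8.4 kg.
Tool frame: the origin (TCP) lies at the very end of the fingers, on their centre line; the grasp point (between the pads) lies 19 mm behind it (r.pinch_z is the distance from the TCP to the grasp point, in mm); z points along the fingers, y is the line along which they close (so a half turn about z gives the same grasp; the last joint's range is limited). The gripper opens to 85 mm and grips with 20 to 120 N. Pads are 22 mm wide; open, the fingers measure 114 mm over their backs; the gripper's body (76 mm by 85 mm) begins 54 mm behind the grasp point. The pads swing forward as they close: fully open they stand 13 mm farther back than shut.
Start: joints at [-1.274, 0.353, 1.633, -0, 1.155, -0.002], TCP at [183.982, -597.309, 231.281] pointing down, gripper open.
Joint ranges: [-2.63, 2.63], [-0.92, 2.1], [0.06, 2.66], [-1.3, 4.44], [0, 2.69], [-3.02, 3.02]. Speed limits (rad/s): [2.22, 2.22, 2.79, 3.14, 3.14, 3.14].

INTERFACE

Orientations are given as [roll, pitch, yaw] about the fixed x, y, z axes, in that order (R = Rz(yaw) Ry(pitch) Rx(roll)).
In Python, from rig import r gives the robot as it stands.
- The arm moves only by the tool carry_out, never from a script. Its argument "series" is a list of rows, each a list of 7 numbers: the turn, a rotation vector about the tool's x, y, z as a fraction of full scale, then the shift along the tool's x, y, z as a fraction of full scale, then the gripper command: -1 is fully open, 1 is shut, values between are in proportion. A call has 1 to 8 rows; each row is the pose to reach, as a shift and turn from the pose commanded when the call began, along the tool's axes at that moment, turning the shorter way round; what a row does not reach only later rows make up. Full scale, the value 1, is 0.25 m for a shift and pi rad for a turn. A row lasts 1/8 s, in which the tool goes at most 62.5 mm and 10.7 degrees, less where a joint would pass 70% of its speed; a pose out of reach is approached as far as the arm can. A call with a number of a shift or a turn outside -1 to 1 is refused whole. A call with a gripper value outside its range is refused whole. The fingers move at their own pace and stop on an object; "force" is the grip in N (left out, the last holds). Time passes only in rows, so rows that repeat a pose let the fingers close. It gives the time, the measured TCP pose, the force, the opening and the grip force at its end, in the units of the state.
- r.sense(): the state, without advancing time (a new reading comes with each control period).
- r.grab_frame(name): name is "scene" or "top" or "wrist"; returns the picture (384x512x3 uint8, red, green, blue); there is no depth.
- r.get_calibration(name): a dict with "K" (3x3 intrinsics, pixels), "pose" (4x4, takes a point from camera to world coordinates). Camera axes: x right, y up, looking along -z (the intrinsics and any distortion apply to the point x, -y, -z); pixel columns grow to the right and rows downward; lengths in mm; the calibration is good to about 2 mm. A picture is of the moment at which its call begins: read the wrist's pose just before it. get_calibration takes no time and is no camera call; for the wrist camera it gives the pose at the moment of the call.
- r.sign_off(): hands the job in; it is judged then, once.
Trained networks look in the newest picture that a camera, given by its name, has taken for a name from the list of things; names that differ only in an ending like _2 or _b are one class to them, and where a whole thing is asked for, a point or a joint stands for the part that bears it (a point fixed in the world has none). Each returns a list of dicts, best first, with "score" (0 to 1); they miss things now and then, are a little off and sometimes report something else, mostly with a low value. They report only what shows in the picture. A call takes as long as a camera call.
- r.silhouettes(camera, label): "region" (384x512 bool, what is visible of it) and "position" ([row, column] in pixels, amid what is visible of it).
The state is a dict: "clock": time; "qpos": joint angles; "qvel": joint speeds; "joint_efforts": joint torques, N m; "eef_pos": TCP position; "tcp_rot": TCP orientation; "contact_force": force on the tool from outside, world axes, zero at the start; "wrist_torque": the same for the moment, N m; "opening": opening from 0.0 (shut) to 1.0 (fully open); "grasp_force": force on a finger pad.
Only numpy, scipy, OpenCV 4.12 (cv2) and the standard library are available. Lean on these libraries where they do the work, as an engineer would, in place of code of your own. Each camera call takes 0.05 s, during which the arm holds its last target. There are 200 camera calls.

## Working session

There is one attempt and no reset: what is moved stays moved. The work goes in short steps, Python scripts to look and compute and a tool call to move; the robot and the scene stay as the last step left them, time stands still between calls to the robot, and variables do not carry over. Pictures are saved under pics/ and viewed, at most 10 in all, crops included, and the job is handed in when it is done.

Besides the shell and the picture viewer there is one more tool, called after "Request:" by a JSON object that holds its "method" and its "body". carry_out: Moves the arm, as the interface text tells. Its arguments: {"type":"object","properties":{"series":{"type":"array"},"force":{"type":"number"}},"required":["series"]}

```bash
mkdir -p pics; ls
python3 - <<'E'
from rig import r
import cv2,numpy as np
s=r.sense();print({k:np.round(v,3).tolist() for k,v in s.items()},r.pinch_z)
ims=[]
for c in("scene","top"):
    im=r.grab_frame(c);cv2.imwrite(f'pics/{c}0.png',im[:,:,::-1])
    k=r.get_calibration(c);print(c,np.round(k['K'],1).tolist(),np.round(k['pose'],3).tolist(),[x for x in k if x not in('K','pose')])
    for n in("safe_box","tab_grip","safety_tab","latch_fin","lid_grip"):
        print(c,n,[(round(d['score'],2),np.round(d['position'],1).tolist(),int(d['region'].sum())) for d in r.silhouettes(c,n)[:3]])
    ims.append(cv2.resize(im,(400,300)) if 0 else im)
cv2.imwrite('pics/a.png',cv2.resize(np.hstack(ims),(800,300))[:,:,::-1])
E
```

```text
pics
{'clock': 0.0, 'qpos': [-1.274, 0.354, 1.634, -0.0, 1.155, -0.002], 'qvel': [-0.0, 0.001, -0.001, 0.0, -0.001, -0.001], 'joint_efforts': [0.001, -60.526, -34.207, 0.0, 0.009, 0.0], 'eef_pos': [183.847, -596.851, 230.564], 'tcp_rot': [-3.14, 0.0, 0.299], 'contact_force': [0.336, 1.033, -0.648], 'wrist_torque': [-0.057, 0.023, -0.024], 'grasp_force': 0.0, 'opening': 1.0} 18.700000000000003
scene [[394.7, 0.0, 255.3], [0.0, 394.7, 194.4], [0.0, 0.0, 1.0]] [[-0.841, 0.268, -0.47, -120.107], [-0.541, -0.426, 0.725, 1044.804], [-0.006, 0.864, 0.504, 778.139], [0.0, 0.0, 0.0, 1.0]] []
scene safe_box [(0.76, [224.8, 218.7], 4192)]
scene tab_grip [(0.66, [218.6, 245.1], 61)]
scene safety_tab []
scene latch_fin [(0.57, [202.0, 250.2], 142)]
scene lid_grip [(0.78, [214.8, 213.7], 2051)]
top [[367.4, 0.0, 257.2], [0.0, 367.4, 194.0], [0.0, 0.0, 1.0]] [[-0.012, 0.997, -0.07, 418.528], [-1.0, -0.013, -0.012, 57.466], [-0.013, 0.07, 0.997, 1295.847], [0.0, 0.0, 0.0, 1.0]] []
top safe_box [(0.8, [181.1, 220.6], 4211)]
top tab_grip [(0.6, [204.1, 220.3], 73)]
top safety_tab [(0.57, [204.7, 219.7], 50)]
top latch_fin [(0.22, [178.9, 221.3], 3518)]
top lid_grip [(0.74, [174.8, 219.0], 3497), (0.57, [205.6, 243.9], 130)]
```

Run:
```python
import cv2,numpy as np
t=cv2.imread('pics/top0.png');s=cv2.imread('pics/scene0.png')
a=cv2.resize(t[130:250,150:310],(800,600),interpolation=cv2.INTER_CUBIC)
cv2.imwrite('pics/t1.png',a)
cv2.imwrite('pics/s1.png',cv2.resize(s[140:290,150:350],(800,600),interpolation=cv2.INTER_CUBIC))
```

```text
(no output)
```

View pics/a.png

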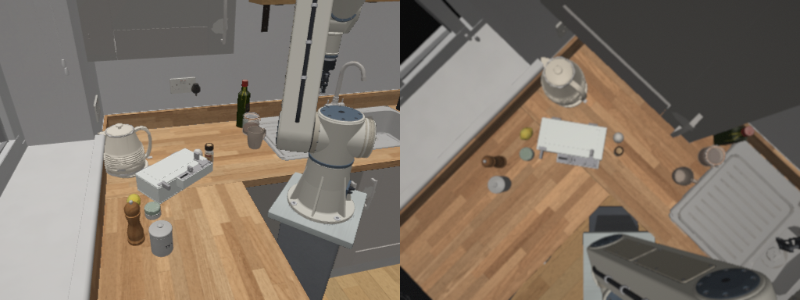

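View pics/t1.png

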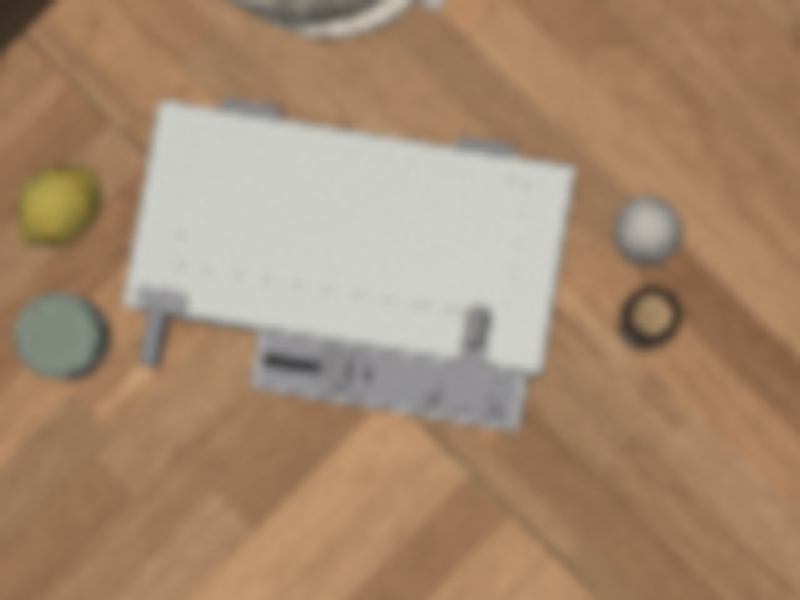

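View pics/s1.png

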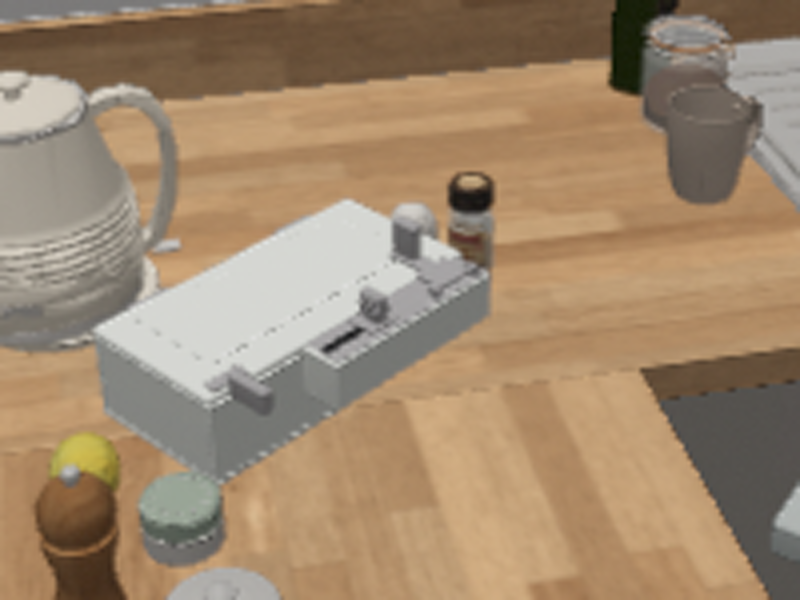

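```bash
cat > h.py <<'E'
import numpy as np
from rig import r
from scipy.optimize import least_squares
from scipy.spatial.transform import Rotation as R
def ray(c,uv):
    k=c;K=k['K'];d=np.array([(uv[0]-K[0,2])/K[0,0],-(uv[1]-K[1,2])/K[1,1],-1.])
    return k['pose'][:3,3],k['pose'][:3,:3]@d
def at(c,uv,z):
    o,d=ray(c,uv);return o+d*(z-o[2])/d[2]
def proj(c,P):
    q=(np.asarray(P)-c['pose'][:3,3])@c['pose'][:3,:3];K=c['K']
    return np.stack([K[0,2]+K[0,0]*q[...,0]/-q[...,2],K[1,2]+K[1,1]*-q[...,1]/-q[...,2]],-1)
def tool(s=None):
    s=s or r.sense();return np.array(s['eef_pos']),R.from_euler('xyz',s['tcp_rot'])
def cmd(p,rpy,ref=None):
    "row numbers for target TCP pose from the present one"
    p0,R0=ref or tool()
    return np.round(np.r_[(R0.inv()*R.from_euler('xyz',rpy)).as_rotvec()/np.pi,R0.inv().apply(np.array(p)-p0)/250],4).tolist()
E
python3 - <<'E'
from h import *
c=r.get_calibration('top')
pts={'BL':(182,150),'BR':(264.8,163.4),'FR':(258.2,205),'FL':(175.2,191)}
loc={'BL':(70,140),'BR':(70,-140),'FR':(-70,-140),'FL':(-70,140)}
f=lambda v:np.concatenate([(proj(c,np.r_[R.from_euler('z',v[2]).apply([*loc[k],83.5])+[v[0],v[1],0]])-pts[k]) for k in pts])
o=least_squares(f,[550,100,-.16]);print(o.x,o.fun.round(1))
B=R.from_euler('z',o.x[2])
for n,uv,z in(('tab',(220,204.4),102),('fin',(245.8,193.4),124),('finbase',(245,200),93),('tongue',(180.4,198),97)):
    p=at(c,uv,z);print(n,p.round(1),B.inv().apply(p-[*o.x[:2],0]).round(1))
w=r.get_calibration('wrist');p,T=tool()
print('cam in tool',T.inv().apply(w['pose'][:3,3]-p).round(1),(T.inv().as_matrix()@w['pose'][:3,:3]).round(3),w['K'][0,0])
for n in("lemon","spice_jar","egg_shaker","timer"):
    for d in r.silhouettes('top',n)[:1]: print(n,B.inv().apply(at(c,d['position'][::-1],40)-[*o.x[:2],0]).round(0))
E
```

```text
[ 5.61535855e+02  1.95063017e+02 -1.75000955e-01] [ 0.3  0.   0.1 -0.1 -0.1 -0.1 -0.3  0.2]
tab [470.5 193.2 102. ] [-89.4 -17.7 102. ]
fin [503.7 107.9 124. ] [-41.8 -95.9 124. ]
finbase [484.3 112.1  93. ] [-61.6 -95.2  93. ]
tongue [493.3 323.6  97. ] [-89.6 114.7  97. ]
cam in tool [ 8.440e+01  1.000e-01 -1.431e+02] [[ 0.     0.946  0.326]
 [ 1.    -0.     0.   ]
 [ 0.     0.326 -0.946]] 314.9610087655878
lemon [ -2. 226.  40.]
spice_jar [  -7. -222.   40.]
timer [-89. 196.  40.]
```

Run:
```python
from h import *
p,T=tool();t=np.array([474,194,225.])
q=p;rp=np.array([np.pi,0,.299])
for i in range(1,5):
    a=np.array([np.pi,0,.299+(-.175-.299)*i/4]);n=p+(t-p)*i/4
    print(cmd(n,a,(q,R.from_euler('xyz',rp))));q,rp=n,a
```

```text
[0.0, -0.0, 0.0377, 0.5102, -0.6708, 0.0063]
[-0.0, -0.0, 0.0377, 0.4274, -0.7264, 0.0063]
[0.0, -0.0, 0.0377, 0.3385, -0.7718, 0.0063]
[0.0, -0.0, 0.0377, 0.2449, -0.8064, 0.0063]
```

Request:
{"method": "carry_out", "body": {"series": [[0,0,0.0377,0.51,-0.67,0.006,-1],[0,0,0.0377,0.51,-0.67,0.006,-1],[0,0,0.0377,0.51,-0.67,0.006,-1],[0,0,0.0377,0.51,-0.67,0.006,-1]]}}

```text
clock: 1.3
eef_pos: [256.9, -397.0, 229.8]
tcp_rot: [-3.141, -0.0, 0.182]
contact_force: [0.3, -0.7, 1.1]
opening: 1.001
grasp_force: 0.0
```

Request:
{"method": "carry_out", "body": {"series": [[0,0,0.0377,0.427,-0.726,0.006,-1],[0,0,0.0377,0.427,-0.726,0.006,-1],[0,0,0.0377,0.427,-0.726,0.006,-1],[0,0,0.0377,0.427,-0.726,0.006,-1]]}}

```text
clock: 1.8
eef_pos: [329.8, -200.1, 228.6]
tcp_rot: [3.141, -0.001, 0.064]
contact_force: [0.5, -0.5, -0.5]
opening: 0.995
grasp_force: 0.0
```

Request:
{"method": "carry_out", "body": {"series": [[0,0,0.0377,0.338,-0.772,0.006,-1],[0,0,0.0377,0.338,-0.772,0.006,-1],[0,0,0.0377,0.338,-0.772,0.006,-1],[0,0,0.0377,0.338,-0.772,0.006,-1]]}}

```text
clock: 2.3
eef_pos: [402.9, -1.7, 227.2]
tcp_rot: [-3.141, -0.002, -0.054]
contact_force: [-0.1, -0.3, 0.8]
opening: 1.001
grasp_force: 0.0
```

Request:
{"method": "carry_out", "body": {"series": [[0,0,0.0377,0.245,-0.806,0.006,-1],[0,0,0.0377,0.245,-0.806,0.006,-1],[0,0,0.0377,0.245,-0.806,0.006,-1],[0,0,0.0377,0.245,-0.806,0.006,-1],[0,0,0.0377,0.245,-0.806,0.006,-1]]}}

```text
clock: 2.92
eef_pos: [474.4, 194.2, 225.0]
tcp_rot: [3.141, 0.0, -0.173]
contact_force: [-0.1, -0.6, 0.4]
opening: 1.005
grasp_force: 0.0
```

Run:
```python
from h import *
import cv2
c=r.get_calibration('wrist');s=r.sense()
im=r.grab_frame('wrist');print(s['eef_pos'],s['tcp_rot'],s['qpos'])
cv2.imwrite('pics/w1.png',cv2.resize(im,(768,576),interpolation=cv2.INTER_CUBIC)[:,:,::-1]);np.save('w1.npy',{**c},allow_pickle=True)
B=R.from_euler('z',-.175);b=[561.5,195.1,0]
for n in("tab_grip","latch_fin","lid_grip","safe_box"):
    for d in r.silhouettes('wrist',n)[:2]:
        print(n,round(d['score'],2),np.round(d['position'],1),int(d['region'].sum()),[B.inv().apply(at(c,d['position'][::-1],z)-b).round(1).tolist() for z in(90,102,112)])
loc={'tab':[-90,-18,113],'fin':[-48,-96,124],'tongue':[-90,114,97],'FL':[-70,140,83.5],'FR':[-70,-140,83.5],'hsFR':[-110,-132,85],'hsFL':[-110,48,85]}
for k,v in loc.items(): print(k,(proj(c,B.apply(v)+b)).round(1))
```

```text
[474.41967127 194.23328825 225.00446416] [ 3.14110998e+00  1.03302714e-04 -1.73007962e-01] [ 3.85904995e-01  1.84949154e-01  1.87697370e+00 -4.01886767e-04
  1.08001336e+00  2.12989873e+00]
tab_grip 0.88 [183.  242.4] 913 [[-88.1, -6.3, 90.0], [-84.4, -6.7, 102.0], [-81.3, -7.0, 112.0]]
latch_fin 0.85 [166.2 341.5] 2259 [[-72.0, -96.4, 90.0], [-68.9, -92.9, 102.0], [-66.4, -90.0, 112.0]]
lid_grip 0.6 [ 74.7 225.3] 53019 [[5.7, 7.0, 90.0], [5.4, 6.1, 102.0], [5.1, 5.2, 112.0]]
lid_grip 0.54 [183.4 242.9] 949 [[-88.5, -6.7, 90.0], [-84.8, -7.1, 102.0], [-81.6, -7.5, 112.0]]
safe_box 0.59 [ 86.5 238.3] 61156 [[-3.6, -3.6, 90.0], [-3.5, -4.1, 102.0], [-3.4, -4.6, 112.0]]
tab [255.2 193.1]
fin [355.4 147.1]
tongue [109.3 187. ]
FL [ 84.3 161.9]
FR [386.9 162.5]
hsFR [373.4 203.4]
hsFL [186.3 203. ]
```

View pics/w1.png

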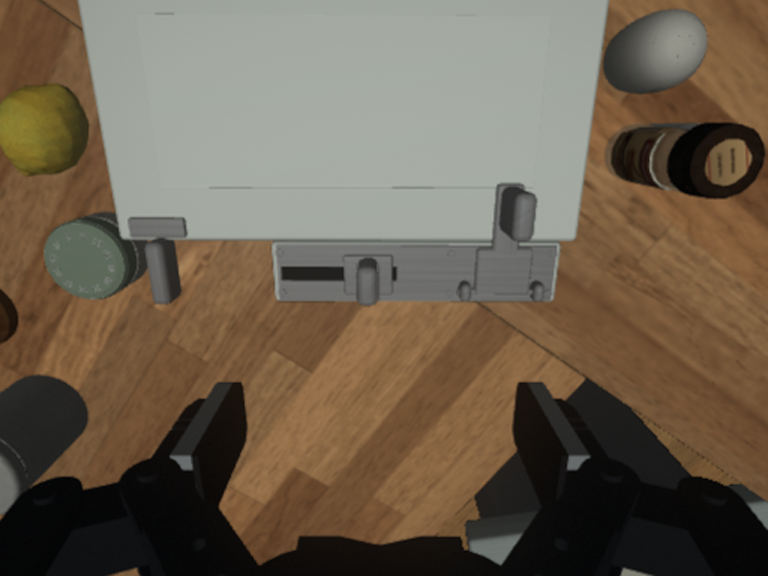

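Run:
```python
import cv2
a=cv2.imread('pics/w1.png')
f=lambda x,y,w,h,W,H:cv2.resize(a[y:y+h,x:x+w],(W,H),interpolation=cv2.INTER_CUBIC)
import numpy as np
o=np.hstack([f(110,210,100,100,266,266),f(320,220,100,100,266,266),f(470,170,100,150,266,399)[:266]])
cv2.imwrite('pics/z1.png',np.hstack([f(120,225,90,90,266,266),f(325,225,90,90,266,266),f(480,175,90,90,266,266)]))
```

```text
(no output)
```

View pics/z1.png

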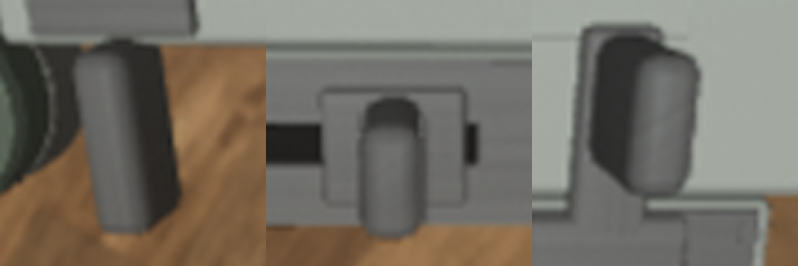

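Run:
```python
from h import *
ct=r.get_calibration('top');cw=r.get_calibration('wrist')
L=[(ct,(182,150),(70,140,83.5),1),(ct,(264.8,163.4),(70,-140,83.5),1),(ct,(258.2,205),(-70,-140,83.5),1),(ct,(175.2,191),(-70,140,83.5),1),
(cw,(79.3,160.7),(-70,140,83.5),1),(cw,(384.7,160.7),(-70,-140,83.5),1),(cw,(183.3,200.7),(-110,48,85),1),(cw,(370,200.7),(-110,-132,85),1)]
f=lambda v,w=(.7,1):np.concatenate([(proj(c,R.from_euler('z',v[2]).apply(l)+[v[0],v[1],0])-uv)*(w[0] if c is ct else w[1]) for c,uv,l,_ in L])
o=least_squares(f,[550,100,-.16]);print(o.x,o.fun.round(1))
o=least_squares(lambda v:f(v,(0,1)),[550,100,-.16]);print('wrist only',o.x,o.fun.round(1))
B=R.from_euler('z',o.x[2]);b=[*o.x[:2],0]
for n,uv,z in(('tab',(244.6,190.8),113),('foot',(245.3,183),89.5),('fin',(350.4,144.9),124),('tongue',(105.3,181.6),97)):
    p=at(cw,uv,z);print(n,p.round(1),B.inv().apply(p-b).round(1))
```

```text
[ 5.63109310e+02  1.95812085e+02 -1.76089149e-01] [ 0.1 -0.3 -0.1 -0.3 -0.3 -0.4 -0.4 -0.2  1.4 -0.5 -1.2 -0.6 -0.3  0.5
  0.2  0.5]
wrist only [ 5.63173958e+02  1.95856359e+02 -1.75939572e-01] [ 0.  -0.  -0.  -0.  -0.  -0.  -0.  -0.   1.3 -0.5 -1.2 -0.7 -0.4  0.5
  0.2  0.4]
tab [472.5 199.6 113. ] [-90.  -12.1 113. ]
foot [472.1 199.6  89.5] [-90.3 -12.2  89.5]
fin [498.8 110.4 124. ] [-48.4 -95.4 124. ]
tongue [497.8 323.   97. ] [-86.6 113.8  97. ]
```

Request:
{"method": "carry_out", "body": {"series": [[0,0,0.001,-0.0116,-0.02,0.2,0.2],[0,0,0.001,-0.0116,-0.02,0.4,0.2],[0,0,0.001,-0.0116,-0.02,0.526,0.2],[0,0,0.001,-0.0116,-0.02,0.526,0.2],[0,0,0.001,-0.0116,-0.02,0.526,0.2]], "force": 20}}

```text
clock: 3.8
eef_pos: [472.7, 198.8, 95.1]
tcp_rot: [-3.141, -0.001, -0.179]
contact_force: [-0.2, 0.9, 0.3]
opening: 0.399
grasp_force: 0.0
```

Request:
{"method": "carry_out", "body": {"series": [[0,0,0,0,0,0,1],[0,0,0,0,0,0,1],[0,0,0,0,0,0,1],[0,0,0,0,0,0,1],[0,0,0,0,0,0,1]], "force": 20}}

```text
clock: 4.42
eef_pos: [473.2, 199.5, 95.5]
tcp_rot: [-3.14, -0.003, -0.178]
contact_force: [-0.5, -0.4, 7.3]
opening: 0.131
grasp_force: 25.3
```

Request:
{"method": "carry_out", "body": {"series": [[0,0,0,0,0,-0.006,1],[0,0,0,0,-0.008,-0.006,1],[0,0,0,0,-0.016,-0.006,1],[0,0,0,0,-0.024,-0.006,1],[0,0,0,0,-0.032,-0.006,1],[0,0,0,0,-0.032,-0.006,1]]}}

```text
clock: 5.18
eef_pos: [474.3, 206.6, 95.6]
tcp_rot: [-3.142, -0.002, -0.177]
contact_force: [4.5, -2.4, -6.8]
opening: 0.133
grasp_force: 23.4
```

Request:
{"method": "carry_out", "body": {"series": [[0,0,0,0,-0.004,0,1],[0,0,0,0,-0.006,0,1],[0,0,0,0,-0.006,0,1]]}}

```text
clock: 5.55
eef_pos: [474.6, 207.9, 95.6]
tcp_rot: [3.141, -0.002, -0.177]
contact_force: [4.7, -2.8, -6.0]
opening: 0.132
grasp_force: 23.4
```

Request:
{"method": "carry_out", "body": {"series": [[0,0,0,0,-0.004,0,1],[0,0,0,0,-0.008,0,1],[0,0,0,0,-0.008,0,1]]}}

```text
clock: 5.92
eef_pos: [474.9, 209.9, 95.6]
tcp_rot: [3.141, -0.002, -0.177]
contact_force: [5.8, -3.6, -6.4]
opening: 0.135
grasp_force: 23.4
```

Request:
{"method": "carry_out", "body": {"series": [[0,0,0,0,-0.004,0,1],[0,0,0,0,-0.008,0,1],[0,0,0,0,-0.008,0,1]]}}

```text
clock: 6.3
eef_pos: [475.3, 211.9, 95.6]
tcp_rot: [3.142, -0.002, -0.177]
contact_force: [5.0, -3.8, -6.7]
opening: 0.133
grasp_force: 23.4
```

Request:
{"method": "carry_out", "body": {"series": [[0,0,0,0,-0.004,0,1],[0,0,0,0,-0.008,0,1],[0,0,0,0,-0.008,0,1]]}}

```text
clock: 6.68
eef_pos: [475.6, 213.9, 95.6]
tcp_rot: [3.142, -0.002, -0.177]
contact_force: [4.5, -3.7, -6.6]
opening: 0.135
grasp_force: 23.4
```

Request:
{"method": "carry_out", "body": {"series": [[0,0,0,0,-0.004,0,1],[0,0,0,0,-0.008,0,1],[0,0,0,0,-0.008,0,1]]}}

```text
clock: 7.05
eef_pos: [476.0, 215.8, 95.6]
tcp_rot: [3.141, -0.002, -0.177]
contact_force: [5.5, -2.7, -6.8]
opening: 0.129
grasp_force: 23.4
```

Request:
{"method": "carry_out", "body": {"series": [[0,0,0,0,-0.004,0,1],[0,0,0,0,-0.008,0,1],[0,0,0,0,-0.008,0,1]]}}

```text
clock: 7.42
eef_pos: [476.3, 217.8, 95.6]
tcp_rot: [3.141, -0.002, -0.177]
contact_force: [5.1, -3.0, -6.6]
opening: 0.133
grasp_force: 23.4
```

Request:
{"method": "carry_out", "body": {"series": [[0,0,0,0,-0.004,0,1],[0,0,0,0,-0.008,0,1],[0,0,0,0,-0.008,0,1]]}}

```text
clock: 7.8
eef_pos: [476.7, 219.8, 95.6]
tcp_rot: [3.142, -0.002, -0.177]
contact_force: [5.4, -4.2, -5.5]
opening: 0.132
grasp_force: 23.4
```

Request:
{"method": "carry_out", "body": {"series": [[0,0,0,0,-0.004,0,1],[0,0,0,0,-0.008,0,1],[0,0,0,0,-0.008,0,1]]}}

```text
clock: 8.18
eef_pos: [477.0, 221.7, 95.6]
tcp_rot: [3.141, -0.002, -0.177]
contact_force: [4.5, -3.5, -6.5]
opening: 0.138
grasp_force: 23.5
```

Request:
{"method": "carry_out", "body": {"series": [[0,0,0,0,-0.004,0,1],[0,0,0,0,-0.008,0,1],[0,0,0,0,-0.008,0,1]]}}

```text
clock: 8.55
eef_pos: [477.3, 223.7, 95.6]
tcp_rot: [3.141, -0.002, -0.177]
contact_force: [6.1, -3.8, -6.5]
opening: 0.135
grasp_force: 23.5
```

Request:
{"method": "carry_out", "body": {"series": [[0,0,0,0,-0.004,0,1],[0,0,0,0,-0.008,0,1],[0,0,0,0,-0.008,0,1]]}}

```text
clock: 8.93
eef_pos: [477.7, 225.6, 95.6]
tcp_rot: [3.141, -0.002, -0.178]
contact_force: [4.5, -3.0, -6.6]
opening: 0.133
grasp_force: 23.5
```

Request:
{"method": "carry_out", "body": {"series": [[0,0,0,0,-0.004,0,1],[0,0,0,0,-0.008,0,1],[0,0,0,0,-0.008,0,1]]}}

```text
clock: 9.3
eef_pos: [478.1, 227.6, 95.6]
tcp_rot: [3.141, -0.002, -0.177]
contact_force: [4.9, -3.0, -6.4]
opening: 0.132
grasp_force: 23.5
```

Request:
{"method": "carry_out", "body": {"series": [[0,0,0,0,-0.004,0,1],[0,0,0,0,-0.008,0,1],[0,0,0,0,-0.008,0,1]]}}

```text
clock: 9.68
eef_pos: [478.4, 229.6, 95.6]
tcp_rot: [3.141, -0.002, -0.177]
contact_force: [4.8, -3.9, -6.5]
opening: 0.132
grasp_force: 23.5
```

Request:
{"method": "carry_out", "body": {"series": [[0,0,0,0,-0.004,0,1],[0,0,0,0,-0.008,0,1],[0,0,0,0,-0.008,0,1]]}}

```text
clock: 10.05
eef_pos: [478.7, 231.5, 95.6]
tcp_rot: [3.141, -0.002, -0.177]
contact_force: [4.9, -3.9, -5.7]
opening: 0.134
grasp_force: 23.5
```

Request:
{"method": "carry_out", "body": {"series": [[0,0,0,0,-0.004,0,1],[0,0,0,0,-0.008,0,1],[0,0,0,0,-0.008,0,1]]}}

```text
clock: 10.42
eef_pos: [478.9, 232.4, 95.6]
tcp_rot: [3.139, -0.002, -0.177]
contact_force: [4.9, -9.4, -2.9]
opening: 0.131
grasp_force: 23.9
```

Request:
{"method": "carry_out", "body": {"series": [[0,0,0,0,0,0,0.2],[0,0,0,0,0,0,0.2],[0,0,0,0,0,0,0.2],[0,0,0,0,0,-0.2,0.2],[0,0,0,0,0,-0.3,0.2],[0,0,0,0,0,-0.3,0.2]]}}

```text
clock: 11.18
eef_pos: [479.4, 234.7, 172.3]
tcp_rot: [-3.139, -0.003, -0.178]
contact_force: [0.4, 0.9, -0.4]
opening: 0.4
grasp_force: 0.0
```

Run:
```python
from h import *
c=r.get_calibration('wrist');r.grab_frame('wrist')
B=R.from_euler('z',-.176);b=[563.1,195.8,0]
for n in("tab_grip",):
    for d in r.silhouettes('wrist',n)[:2]:
        print(n,round(d['score'],2),int(d['region'].sum()),B.inv().apply(at(c,d['position'][::-1],106)-b).round(1))
print(cmd([499,110.3,168],[np.pi,0,-.176]),cmd([499,110.3,98],[np.pi,0,-.176]),tool()[0])
```

```text
tab_grip 0.83 1376 [-83.7  21.9 106. ]
[0.0, 0.0001, -0.0006, 0.1706, 0.4718, 0.0077] [0.0, 0.0001, -0.0006, 0.1707, 0.4717, 0.2877] [477.88416625 233.92798252 169.91678739]
```

Request:
{"method": "carry_out", "body": {"series": [[0,0,0,0.17,0.472,0.005,0.2],[0,0,0,0.17,0.472,0.005,0.2],[0,0,0,0.17,0.472,0.005,0.2],[0,0,0,0.17,0.472,0.15,0.2],[0,0,0,0.17,0.472,0.288,0.2],[0,0,0,0.17,0.472,0.288,0.2]]}}

```text
clock: 12.02
eef_pos: [496.4, 110.4, 95.5]
tcp_rot: [3.139, 0.006, -0.178]
contact_force: [0.1, -0.5, -0.1]
opening: 0.401
grasp_force: 0.0
```

Request:
{"method": "carry_out", "body": {"series": [[0,0,0,0,0,0,1],[0,0,0,0,0,0,1],[0,0,0,0,0,0,1],[0,0,0,0,0,0,1]], "force": 25}}

```text
clock: 12.52
eef_pos: [499.6, 112.4, 99.3]
tcp_rot: [-3.138, -0.001, -0.179]
contact_force: [-1.5, 12.0, -7.8]
opening: 0.132
grasp_force: 28.4
```

```bash
cat > arc.py <<'E'
from h import *
def arc(hx,hz,r0,a0,tilt,ang,yaw=-.176,scale=1,up=0):
    """rows: pinch point (box-plane) turns by ang about hinge; returns cmds from present pose. tool tilted by tilt[i]"""
    s=tool();p0,R0=s
    g0=p0+R0.apply([0,0,-r.pinch_z])
    ux=np.array([np.cos(yaw),np.sin(yaw),0]);
    out=[]
    v=r0*np.array([np.cos(a0),np.sin(a0)])
    return g0,R0,ux
E
python3 - <<'E'
from h import *
s=r.sense();print(s['eef_pos'],s['qpos'],s['contact_force'])
p0,R0=tool();g0=p0+R0.apply([0,0,-r.pinch_z])
yaw=-.176;B=R.from_euler('z',yaw);b=np.array([563.1,195.8,0])
gl=B.inv().apply(g0-b);print('grip in box',gl.round(1))
h=np.array([-100,gl[1],90.]);d=gl-h
for i in range(1,14):
    th=i*.15;t=min(.5,th*.3)
    rot=R.from_euler('y',-th);g=B.apply(h+rot.apply(d))+b
    Rt=B*R.from_euler('y',-t)*R.from_euler('x',np.pi)
    p=g+Rt.apply([0,0,r.pinch_z])
    print(round(th,2),np.round(np.r_[(R0.inv()*Rt).as_rotvec()/np.pi,R0.inv().apply(p-p0)/250],3).tolist())
E
```

```text
[499.61635801 112.43564958  99.29966902] [0.2166617  0.3524065  1.98550537 0.00367272 0.80143637 1.96361902] [-1.46113563 12.02908475 -7.79550391]
grip in box [-47.9 -93.3 118. ]
0.15 [-0.001, 0.014, -0.001, -0.016, 0.0, -0.03]
0.3 [-0.001, 0.028, -0.001, -0.036, 0.0, -0.057]
0.45 [-0.001, 0.043, -0.001, -0.059, 0.0, -0.08]
0.6 [-0.001, 0.057, -0.001, -0.086, 0.0, -0.099]
0.75 [-0.001, 0.071, -0.001, -0.115, 0.0, -0.114]
0.9 [-0.001, 0.086, -0.001, -0.147, 0.0, -0.124]
1.05 [-0.001, 0.1, -0.001, -0.179, 0.0, -0.128]
1.2 [-0.001, 0.114, -0.001, -0.211, 0.0, -0.128]
1.35 [-0.001, 0.129, -0.001, -0.242, 0.001, -0.122]
1.5 [-0.001, 0.143, -0.001, -0.273, 0.001, -0.111]
1.65 [-0.001, 0.157, -0.001, -0.301, 0.001, -0.096]
1.8 [-0.001, 0.159, -0.001, -0.329, 0.001, -0.075]
1.95 [-0.001, 0.159, -0.001, -0.354, 0.001, -0.05]
```

Request:
{"method": "carry_out", "body": {"series": [[0,0,0,0,-0.006,0,1],[0,0.014,0,-0.016,-0.006,-0.03,1],[0,0.028,0,-0.036,-0.006,-0.057,1],[0,0.043,0,-0.059,-0.006,-0.08,1],[0,0.043,0,-0.059,-0.006,-0.08,1]]}}

```text
clock: 13.15
eef_pos: [485.6, 115.4, 120.0]
tcp_rot: [-3.14, -0.139, -0.177]
contact_force: [1.3, 3.4, -1.2]
opening: 0.136
grasp_force: 28.3
```

Run:
```python
from h import *
p0,R0=tool();g0=p0+R0.apply([0,0,-r.pinch_z])
B=R.from_euler('z',-.176);b=np.array([563.1,195.8,0])
gl=B.inv().apply(g0-b);h=np.array([-100,gl[1],90.]);d=gl-h
a=np.arctan2(d[2],d[0]);print(gl,np.hypot(d[0],d[2]),a,a-np.arctan2(28,52.))
for th in np.arange(.2,1.61,.2):
    t=min(.55,.135+th*.3)
    g=B.apply(h+R.from_euler('y',-th).apply(d))+b
    Rt=B*R.from_euler('y',-t)*R.from_euler('x',np.pi)
    p=g+Rt.apply([0,0,r.pinch_z])
    print(round(th,2),np.round(np.r_[(R0.inv()*Rt).as_rotvec()/np.pi,R0.inv().apply(p-p0)/250],3).tolist())
```

```text
[-64.76485628 -92.79276739 138.50469638] 59.95182169171131 0.9425531087543412 0.44861173983475994
0.2 [-0.001, 0.018, -0.0, -0.033, 0.0, -0.03]
0.4 [-0.001, 0.037, -0.0, -0.072, 0.0, -0.052]
0.6 [-0.001, 0.056, -0.0, -0.113, 0.0, -0.065]
0.8 [-0.001, 0.075, -0.0, -0.157, 0.0, -0.069]
1.0 [-0.0, 0.094, -0.0, -0.2, 0.0, -0.064]
1.2 [-0.0, 0.113, -0.0, -0.241, 0.0, -0.05]
1.4 [-0.0, 0.131, -0.001, -0.278, 0.0, -0.027]
1.6 [-0.0, 0.131, -0.001, -0.314, 0.001, 0.005]
```

Request:
{"method": "carry_out", "body": {"series": [[0,0.018,0,-0.033,0,-0.03,1],[0,0.037,0,-0.072,0,-0.052,1],[0,0.056,0,-0.113,0,-0.065,1],[0,0.075,0,-0.157,0,-0.069,1],[0,0.094,0,-0.2,0,-0.064,1],[0,0.113,0,-0.241,0,-0.05,1],[0,0.131,0,-0.283,0,-0.024,1],[0,0.131,0,-0.283,0,-0.024,1]]}}

```text
clock: 14.15
eef_pos: [426.0, 124.5, 141.6]
tcp_rot: [-3.12, -0.513, -0.167]
contact_force: [6.2, 29.5, -8.3]
opening: 0.125
grasp_force: 27.3
```

Run:
```python
from h import *
import cv2
p0,R0=tool();g0=p0+R0.apply([0,0,-r.pinch_z])
B=R.from_euler('z',-.176);b=np.array([563.1,195.8,0])
gl=B.inv().apply(g0-b);d=gl-[-100,0,90]
print(gl,np.hypot(d[0],d[2]),np.arctan2(d[2],d[0])-np.arctan2(28,52.),r.sense()['qpos'])
```

```text
[-131.6374029  -94.7118258  157.9094672] 74.91742786343717 1.5128327955488448 [ 0.50558723  0.05537276  2.40604719 -0.87946973  0.3840933   3.01562787]
```

Request:
{"method": "carry_out", "body": {"series": [[0,0,0,0,0,0,0.2],[0,0,0,0,0,0,0.2],[0,0,0,0,0,0,0.2]]}}

```text
clock: 14.52
eef_pos: [421.6, 116.8, 138.7]
tcp_rot: [-3.137, -0.507, -0.167]
contact_force: [-0.0, 0.5, 0.6]
opening: 0.4
grasp_force: 0.0
```

Request:
{"method": "carry_out", "body": {"series": [[0,-0.05,0,0,0,-0.2,0.2],[0,-0.1,0,0,0,-0.3,0.2],[0,-0.131,0,0,0,-0.3,0.2],[0,-0.131,0,0,0,-0.3,0.2]]}}

```text
clock: 15.02
eef_pos: [387.1, 124.0, 206.5]
tcp_rot: [-3.133, -0.094, -0.165]
contact_force: [0.5, -1.0, -0.7]
opening: 0.405
grasp_force: 0.0
```

Run:
```python
from h import *
import cv2
s=r.sense();print(s['eef_pos'],s['tcp_rot'],s['qpos'],s['contact_force'])
w=r.grab_frame('wrist');q=r.grab_frame('scene')
o=np.hstack([cv2.resize(w,(512,384)),cv2.resize(q[150:270,190:280],(288,384),interpolation=cv2.INTER_CUBIC)])
cv2.imwrite('pics/w2.png',o[:,:,::-1])
```

```text
[387.06702167 123.98377532 206.4784169 ] [-3.13299062 -0.09438858 -0.16497588] [ 0.33827305 -0.01643729  2.15305855 -0.04772515  0.91864033  2.10096862] [ 0.54648093 -0.99479282 -0.66124984]
```

View pics/w2.png

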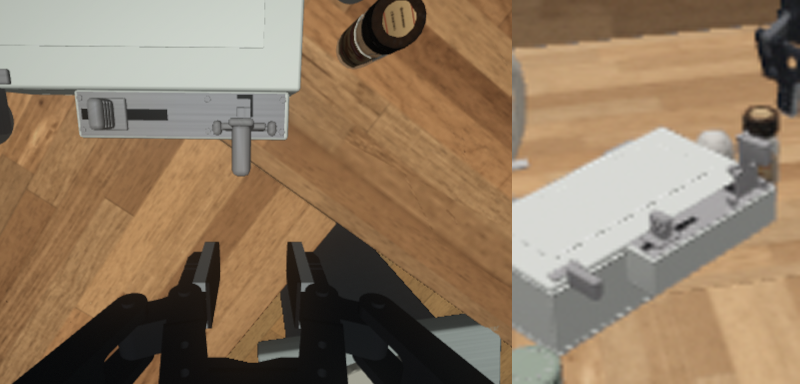

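Run:
```python
from h import *
c=r.get_calibration('wrist');B=R.from_euler('z',-.176);b=np.array([563.1,195.8,0])
for th in (1.1,1.3,1.5,1.7,1.9): print(th,*[proj(c,B.apply([-100+L*np.cos(th),-94,90+L*np.sin(th)])+b).round(0) for L in(0,65)])
P=lambda x,z:B.apply([x,-94,0])+b+[0,0,z]
for x,z in((-55,206),(-55,122),(-80,122),(-96,122)): print(cmd(P(x,z),[np.pi,0,-.176]))
```

```text
1.1 [244. 128.] [241.  84.]
1.3 [244. 128.] [240. 103.]
1.5 [244. 128.] [240. 125.]
1.7 [244. 128.] [240. 145.]
1.9 [244. 128.] [240. 165.]
[-0.0018, -0.0303, 0.003, 0.4215, -0.0316, 0.0355]
[-0.0018, -0.0303, 0.003, 0.3896, -0.0299, 0.37]
[-0.0018, -0.0303, 0.003, 0.2901, -0.0309, 0.3605]
[-0.0018, -0.0303, 0.003, 0.2264, -0.0315, 0.3544]
```

Request:
{"method": "carry_out", "body": {"series": [[-0.002,-0.03,0.003,0.2,-0.03,0.02,1],[-0.002,-0.03,0.003,0.42,-0.03,0.036,1],[-0.002,-0.03,0.003,0.42,-0.03,0.036,1],[-0.002,-0.03,0.003,0.4,-0.03,0.25,1],[-0.002,-0.03,0.003,0.39,-0.03,0.37,1],[-0.002,-0.03,0.003,0.39,-0.03,0.37,1]]}}

```text
clock: 15.88
eef_pos: [488.0, 112.9, 119.1]
tcp_rot: [3.137, 0.004, -0.174]
contact_force: [-0.1, 0.3, 0.8]
opening: -0.0
grasp_force: 0.0
```

Request:
{"method": "carry_out", "body": {"series": [[0,0,0,-0.04,0,0,1],[0,0,0,-0.08,0,0,1],[0,0,0,-0.1,0,0,1],[0,0,0,-0.1,0,0,1]]}}

```text
clock: 16.38
eef_pos: [466.5, 117.9, 122.0]
tcp_rot: [3.14, -0.002, -0.174]
contact_force: [-0.3, -0.6, -0.1]
opening: -0.002
grasp_force: 0.0
```

Now at box x about −81. Continue gently.

Request:
{"method": "carry_out", "body": {"series": [[0,0,0,-0.02,0,0,1],[0,0,0,-0.036,0,0,1],[0,0,0,-0.036,0,0,1]]}}

```text
clock: 16.75
eef_pos: [457.6, 119.3, 121.3]
tcp_rot: [3.14, -0.0, -0.174]
contact_force: [0.7, 0.6, 0.1]
opening: 0.005
grasp_force: 0.2
```

Request:
{"method": "carry_out", "body": {"series": [[0,0,0,-0.012,0,0,1],[0,0,0,-0.012,0,0,1]]}}

```text
clock: 17.0
eef_pos: [454.5, 119.8, 121.2]
tcp_rot: [3.14, -0.0, -0.174]
contact_force: [0.0, 0.1, 0.1]
opening: -0.001
grasp_force: 0.1
```

Request:
{"method": "carry_out", "body": {"series": [[0,0,0,-0.012,0,0,1],[0,0,0,-0.012,0,0,1]]}}

```text
clock: 17.25
eef_pos: [451.5, 120.4, 121.2]
tcp_rot: [3.14, -0.0, -0.174]
contact_force: [-0.0, 0.1, 0.2]
opening: -0.001
grasp_force: 0.1
```

Request:
{"method": "carry_out", "body": {"series": [[0,0,0,-0.012,0,0,1],[0,0,0,-0.012,0,0,1]]}}

```text
clock: 17.5
eef_pos: [448.6, 120.9, 121.3]
tcp_rot: [3.14, -0.0, -0.174]
contact_force: [0.3, 0.9, -0.6]
opening: 0.0
grasp_force: 0.1
```

Run:
```python
from h import *
import cv2
w=r.grab_frame('wrist');q=r.grab_frame('scene');
o=np.hstack([cv2.resize(w[90:290,120:370],(500,400),interpolation=cv2.INTER_CUBIC),cv2.resize(q[150:230,220:280],(300,400),interpolation=cv2.INTER_CUBIC)])
cv2.imwrite('pics/w3.png',o[:,:,::-1])
```

```text
(no output)
```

View pics/w3.png

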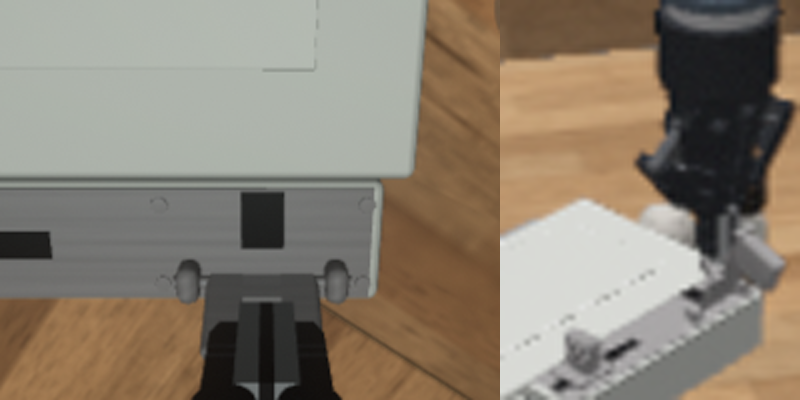

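Request:
{"method": "carry_out", "body": {"series": [[0,0,0,-0.012,0,0,1],[0,0,0,-0.02,0,0,1],[0,0,0,-0.02,0,0,1]]}}

```text
clock: 17.98
eef_pos: [445.6, 121.7, 121.8]
tcp_rot: [3.141, -0.004, -0.174]
contact_force: [6.9, -2.3, -1.6]
opening: -0.006
grasp_force: 2.7
```

Request:
{"method": "carry_out", "body": {"series": [[0,0,0,0.03,0,0,1],[0,0,0,0.06,0,-0.1,0.2],[0,0,0,0.06,0,-0.28,0.2],[0,0,0,0.06,0,-0.28,0.2]]}}

```text
clock: 18.48
eef_pos: [460.6, 119.7, 194.0]
tcp_rot: [-3.141, -0.005, -0.174]
contact_force: [0.6, 0.1, -0.6]
opening: 0.4
grasp_force: 0.0
```

Run:
```python
from h import *
print(tool()[0]);a=[np.pi,0,-.176]
print(cmd([490.5,324.5,190],a),cmd([490.5,324.5,67],a))
```

```text
[460.60481604 119.69937792 194.00070983]
[-0.0002, -0.0015, 0.0005, -0.0244, -0.8275, 0.0164] [-0.0002, -0.0015, 0.0005, -0.0268, -0.8272, 0.5084]
```

Request:
{"method": "carry_out", "body": {"series": [[0,-0.0015,0.0005,-0.025,-0.25,0.016,0.2],[0,-0.0015,0.0005,-0.025,-0.5,0.016,0.2],[0,-0.0015,0.0005,-0.025,-0.827,0.016,0.2],[0,-0.0015,0.0005,-0.025,-0.827,0.016,0.2],[0,-0.0015,0.0005,-0.025,-0.827,0.016,0.2],[0,-0.0015,0.0005,-0.025,-0.827,0.016,0.2]]}}

```text
clock: 19.23
eef_pos: [487.7, 322.4, 186.2]
tcp_rot: [3.138, 0.005, -0.176]
contact_force: [0.2, 0.2, -0.4]
opening: 0.405
grasp_force: 0.0
```

Run:
```python
from h import *
import cv2
w=r.grab_frame('wrist');c=r.get_calibration('wrist');print(tool()[0])
cv2.imwrite('pics/w4.png',cv2.resize(w,(768,576),interpolation=cv2.INTER_CUBIC)[:,:,::-1])
B=R.from_euler('z',-.176);b=np.array([563.1,195.8,0])
for x in(-108,-70): print(1.5*proj(c,B.apply([[x,108,97],[x,120,97]])+b))
```

```text
[487.93780252 322.25086591 186.55343416]
[[385.43014916 315.94935471]
 [362.85752785 315.98458952]]
[[385.70224958 246.40200114]
 [361.94170216 246.43227373]]
```

View pics/w4.png

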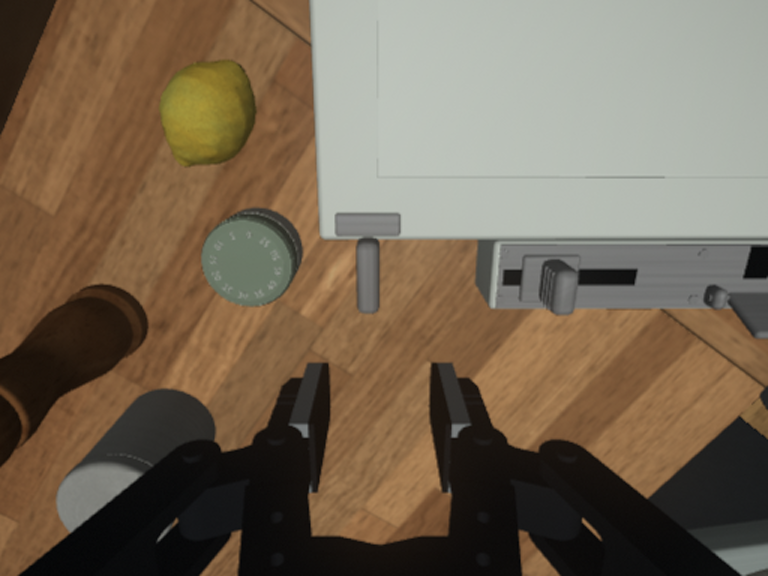

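Run:
```python
from h import *
print(tool()[0]);a=[np.pi,0,-.176]
print(cmd([490.7,326.3,67],a))
```

```text
[487.93780252 322.25086591 186.55343416]
[0.0009, 0.0016, -0.0002, 0.0104, -0.0192, 0.4781]
```

Request:
{"method": "carry_out", "body": {"series": [[0,0,0,0,-0.007,0.2,0.2],[0,0,0,0,-0.007,0.4,0.2],[0,0,0,0,-0.007,0.49,0.2],[0,0,0,0,-0.007,0.49,0.2],[0,0,0,0,-0.007,0.49,1],[0,0,0,0,-0.007,0.49,1],[0,0,0,0,-0.007,0.49,1],[0,0,0,0,-0.007,0.49,1]], "force": 25}}

```text
clock: 20.27
eef_pos: [489.5, 328.0, 66.6]
tcp_rot: [-3.138, 0.001, -0.176]
contact_force: [-0.3, 10.2, -3.5]
opening: 0.137
grasp_force: 31.2
```

```bash
cat > lid.py <<'E'
from h import *
import sys
p0,R0=tool();g0=p0+R0.apply([0,0,-r.pinch_z])
B=R.from_euler('z',-.176);b=np.array([563.1,195.8,0])
gl=B.inv().apply(g0-b);h=np.array([70,gl[1],75.5]);d=gl-h
a=np.arctan2(d[2],-d[0]);print(gl,np.hypot(d[0],d[2]),a,r.sense()['qpos'].round(2),r.sense()['contact_force'].round(1))
for i in range(1,9):
    th=float(sys.argv[1])*i/8
    g=B.apply(h+R.from_euler('y',th).apply(d))+b
    print(round(th,2),np.round(R0.inv().apply(g-g0)/250,3).tolist())
E
python3 lid.py .8
```

```text
[-95.54707713 117.18163419  85.29037462] 165.8363234669785 0.05907071751175269 [0.59 0.5  1.83 0.01 0.81 2.33] [-0.3 10.2 -3.5]
0.1 [0.007, -0.0, -0.066]
0.2 [0.021, -0.0, -0.131]
0.3 [0.041, -0.001, -0.194]
0.4 [0.067, -0.001, -0.255]
0.5 [0.099, -0.001, -0.313]
0.6 [0.137, -0.001, -0.367]
0.7 [0.18, -0.002, -0.418]
0.8 [0.228, -0.002, -0.463]
```

Request:
{"method": "carry_out", "body": {"series": [[0,0,0,0.002,-0.007,-0.033,1],[0,0,0,0.007,-0.007,-0.066,1],[0,0,0,0.021,-0.007,-0.131,1],[0,0,0,0.041,-0.007,-0.194,1],[0,0,0,0.067,-0.007,-0.255,1],[0,0,0,0.099,-0.007,-0.313,1],[0,0,0,0.137,-0.007,-0.367,1],[0,0,0,0.137,-0.007,-0.367,1]], "force": 30}}

```text
clock: 21.28
eef_pos: [523.5, 322.0, 158.2]
tcp_rot: [-3.14, 0.002, -0.177]
contact_force: [-1.9, 5.4, 4.9]
opening: 0.137
grasp_force: 31.0
```

```bash
python3 lid.py .96
```

```text
[-61.02134795 117.32515976 176.91772655] 165.68690014080477 0.6587193897366208 [0.55 0.41 1.72 0.   1.01 2.29] [-1.9  5.4  4.9]
0.12 [0.052, -0.0, -0.06]
0.24 [0.111, -0.0, -0.113]
0.36 [0.176, -0.0, -0.159]
0.48 [0.246, -0.0, -0.197]
0.6 [0.32, -0.0, -0.226]
0.72 [0.397, -0.0, -0.246]
0.84 [0.476, -0.001, -0.257]
0.96 [0.555, -0.001, -0.258]
```

Request:
{"method": "carry_out", "body": {"series": [[0,0,0,0.052,-0.003,-0.06,1],[0,0,0,0.111,-0.003,-0.113,1],[0,0,0,0.176,-0.003,-0.159,1],[0,0,0,0.246,-0.003,-0.197,1],[0,0,0,0.32,-0.003,-0.226,1],[0,0,0,0.397,-0.003,-0.246,1],[0,0,0,0.476,-0.003,-0.257,1],[0,0,0,0.555,-0.003,-0.258,1]]}}

```text
clock: 22.28
eef_pos: [659.0, 298.0, 220.6]
tcp_rot: [3.14, 0.006, -0.176]
contact_force: [-2.7, 4.0, 0.7]
opening: 0.14
grasp_force: 31.3
```

Request:
{"method": "carry_out", "body": {"series": [[0,0,0,0,0,0,1],[0,0,0,0,0,0,1]]}}

```text
clock: 22.52
eef_pos: [659.9, 297.9, 220.5]
tcp_rot: [3.141, 0.002, -0.176]
contact_force: [3.3, 2.2, 1.3]
opening: 0.135
grasp_force: 31.5
```

```bash
python3 lid.py .05|head -3
```

```text
[ 77.43052064 117.49567087 239.21835887] 163.8868929093184 1.6161511970447555 [0.42 0.52 1.4  0.   1.22 2.17] [3.3 2.2 1.3]
0.01 [0.004, 0.0, 0.0]
0.01 [0.008, 0.0, 0.0]
```

Lid ≈1.56 rad. Release, rise, and check.

Request:
{"method": "carry_out", "body": {"series": [[0,0,0,0,0,0,0],[0,0,0,0,0,0,0],[0,0,0,0,0,0,0],[0,0,0,0,0,-0.1,0],[0,0,0,0,0,-0.3,0],[0,0,0,-0.2,0,-0.4,0],[0,0,0,-0.6,0,-0.4,0],[0,0,0,-0.6,0,-0.4,0]]}}

```text
clock: 23.52
eef_pos: [509.9, 324.3, 321.1]
tcp_rot: [3.14, 0.004, -0.175]
contact_force: [0.6, -0.4, 0.1]
opening: 0.5
grasp_force: 0.0
```

Request:
{"method": "carry_out", "body": {"series": [[0,0,0,-0.2,0.3,0,0],[0,0,0,-0.4,0.8,0,0],[0,0,0,-0.4,0.8,0,0],[0,0,0,-0.4,0.8,0,0],[0,0,0,-0.4,0.8,0,0]]}}

```text
clock: 24.15
eef_pos: [377.6, 143.2, 321.7]
tcp_rot: [3.14, 0.003, -0.178]
contact_force: [0.3, 0.3, 0.8]
opening: 0.505
grasp_force: 0.0
```

Run:
```python
from h import *
import cv2
q=r.grab_frame('scene');t=r.grab_frame('top')
o=np.hstack([cv2.resize(q[110:290,150:330],(400,400),interpolation=cv2.INTER_CUBIC),cv2.resize(t[120:250,160:290],(400,400),interpolation=cv2.INTER_CUBIC)])
cv2.imwrite('pics/f.png',o[:,:,::-1]);print(r.sense()['contact_force'])
```

```text
[ 0.23617049 -0.40412453  1.10518223]
```

View pics/f.png

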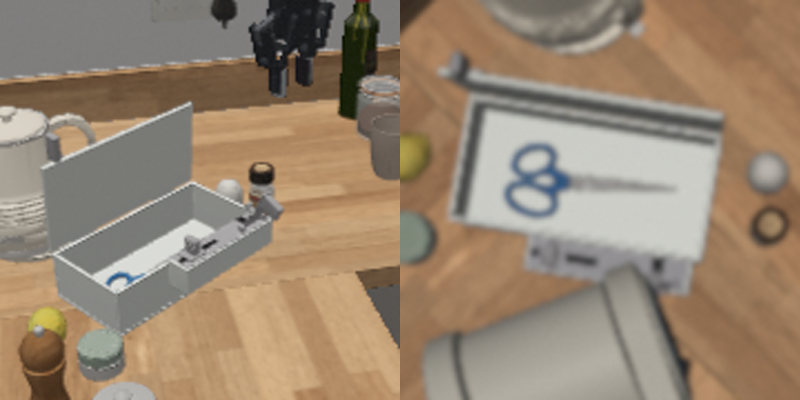

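The lid stands upright at left (190,110)–(45,250), the scissors show inside, the latch is over the front at about (265,205), and the bystanders have not moved.

```bash
python3 -c "
from rig import r
print(r.sign_off())"
```

```text
the job is handed in; nothing more can be done
None
```

The box is open and handed in at about 24 s: I slid the tab about 33 mm until it met its stop (about 10 N), lifted the latch right over, and left the lid upright at about 1.56 rad. The things round the box look unmoved in the last pictures. On the way over, the last joint neared its range limit (3.016 of 3.02 rad) and the grip slipped on the fin, so I finished the latch with a light push.

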